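Hang the strainer and hold the drain arm out at its marker

TASK

Hang the strainer basket by its handle on the hook at the end of the draining stand's pull-out arm and let go of it. Then pinch the arm's grip so that its lock button is squeezed in, pull the arm out until its pointer stands level with the marker clip on the scale, and finish while still holding it there, because a spring pulls it back; the basket must hang still and free over the steel tray. Leave the marker clip where it is set and everything else on the table in its place.

Things in the scene. Friction and masses are not known exactly. Their poses are not given: they have to be found in the camera images.
- stand: Draining stand, fixed: base plate 130 x 170 x 16 mm, round post, level sleeve 28 mm wide and high, 200 mm long, axis 235 mm above the table. Origin under the post, on the table. The arm slides out of the sleeve along this body's -y; +x is the lock button's side; z up. Scale lines every 10 mm, longer every 50 mm, on the sleeve's top. The sleeve's mouth is 100 mm from the post.
- boom (a joint): How far the arm is drawn out along the stand's -y, m: 0 home, 0.16 full out. Locked at home (1 mm play) unless the lock button is in by 5 mm or more; do not force it. Past 10 mm it slides freely, but a spring pulls it home with 3 N (home) to 4.5 N (full out): it does not stay by itself. Let go, it runs back until the catch stops it at about 10 mm; squeezing the button frees it again.
- grip (a point): Centre of the plastic grip block on the arm, 34 mm wide (stand's x), 30 mm long (stand's y), 34 mm tall, 235 mm above the table, 132 mm from the post when home, just outside the sleeve's mouth. Moves with the arm. Pinch it from above across the stand's x, between its plain -x side and the button on its +x side; then the arm follows the fingers.
- lock_button (a joint): Lock button travel, m: 0 out, 0.006 fully in; a spring of about 2 N to 6 N pushes it out. It moves along the stand's -x when pressed.
- button_face (a point): Centre of the round button's outer face (20 mm diameter), on the +x side of the grip block, standing 8 mm out of it when not pressed, 2 mm above the block's centre. So block and button measure 42 mm across, 36 mm with the button fully in.
- pointer (a point): Pointer: a thin upright black fin (22 mm across, 3 mm thick along the sleeve, top 39 mm above the sleeve's axis) that rides on the sleeve with the arm; this point is its centre, 27 mm above the sleeve's axis. Same axes as the stand.
- marker_tip (a point): Marker clip: a steel clip on the sleeve's -x side with a 3 mm wide tab standing beside the pointer's path. This point lies on the sleeve's centre plane, 27 mm above its axis, level with the tab; same axes as the stand. The pointer is at the mark when both have the same stand-y; the clip is 70 to 130 mm from the pointer at the start.
- hook_seat (a point): Seat of the hook, where the handle bar's underside rests: 99 mm beyond the grip's centre, 231 mm above the table. The hook is an 8 mm rod from the end of the arm's 16 mm square bar (21 mm behind this point); it dips to this seat (18 mm long) and turns up to a tip 25 mm farther out, 26 mm higher than the seat. The tip must pass through the handle's loop, under the bar, from the outer end.
- basket: Round perforated steel strainer basket, loose, about 0.2 kg: 110 mm wide at the rim, 88 mm at the foot, 75 mm high, with a rigid arched handle. Origin at the centre of its underside; x is along the handle bar, z up.
- handle_bar (a point): Centre of the handle's level top bar: 10 x 10 mm in section, 100 mm long along the basket's x; its underside is 155 mm and its centre 160 mm above the basket's foot. Two 6 mm legs join its ends to the rim; the loop is 90 mm wide inside and 80 mm high above the rim. The bar can be pinched from above across the basket's y, about 28 mm off its middle, so that the middle stays free for the hook.
- vat: Square steel tray, loose, 170 x 170 x 40 mm, standing on the table under where the basket hangs with the arm drawn out. Origin under its centre.
- potato_a: Bystander: a potato, 60 mm, on the cutting board. Origin at its underside.
- potato_b: Bystander: a smaller potato, 51 mm, on the cutting board. Origin at its underside.
- peeler: Bystander: a yellow vegetable peeler, 150 mm long, on the cutting board. Origin at its underside.
- soap: Bystander: a green dish-soap bottle, 60 mm wide, 170 mm tall, beyond the stand. Origin at its underside.
- spice_jar: Bystander: a small jar, 40 mm wide, 90 mm tall, near the robot. Origin at its underside.
- wrap_box: Bystander: a long narrow carton, 45 x 280 x 45 mm, beyond the tray. Origin at its underside.
- mug: Bystander: a white mug, 74 mm wide, 85 mm tall. Origin at its underside.
- bowl: Bystander: a steel bowl, 140 mm wide, 60 mm tall. Origin at its underside.
Mind the look-alikes: they are no part of the job. What is shaped like the basket but yellow is not meant.

How it is judged:
On the way, in this order (a step that is already met when the one before it is completed fails the run):
1. the basket hangs by its handle on the hook of the locked arm, let go of (contact force between basket and boom above 0.5 N and contact force between basket and the fingers below 0.05 N and distance between handle_bar and hook_seat below 0.025 m and angle between basket's own z axis and vertical below 0.3 rad and height (world z) of basket above 0.055 m and contact force between basket and vat below 0.05 N and value of joint boom below 0.004 m), for 0.3 s.
2. the lock button is squeezed in and the arm is drawn out of its catch (value of joint boom above 0.015 m and value of joint lock_button above 0.003 m), for 0.1 s.
At the end, for the whole second after the job is handed in: Basket hangs by its handle on the hook, upright within 0.3 rad, nearly still (under 0.1 m/s), over and clear of the tray, not touched by the fingers; pointer at rest within 6 mm of the marker clip; fingers hold the grip (over 1 N), lock button in by over 3 mm (contact force between basket and boom above 0.5 N and contact force between basket and the fingers below 0.05 N and distance between handle_bar and hook_seat below 0.025 m and angle between basket's own z axis and vertical below 0.3 rad and height (world z) of basket above 0.055 m and contact force between basket and vat below 0.05 N and y of pointer in the frame of marker_tip between -0.006 and 0.006 m and velocity of joint boom between -0.02 and 0.02 m/s and contact force between the fingers and boom above 1 N and value of joint lock_button above 0.003 m and linear speed of basket below 0.1 m/s and horizontal distance between basket and vat below 0.08 m); the arm keeps its last pose, push and grip.
It fails at once if the catch was forced: the arm pulled out with the button not pressed (value of joint boom between 0.003 and 0.006 m and value of joint lock_button below 0.003 m).
It fails at once if the marker clip was pushed along the scale (distance of marker_tip from where it was at the start of the episode above 0.005 m).
It fails at once if the tray or a bystander was disturbed (distance of any of vat, potato_a, potato_b, peeler, soap, spice_jar, wrap_box, mug, bowl from where it was at the start of the episode above 0.03 m).
It also fails if it takes over 64 s, if anything falls off the work surface, if the arm or the gripper's body presses on something with over 40 N, if the wrist force passes 120 N, or if a joint passes its speed limit or range.

ROBOT

A 6-joint arm with a two-finger parallel gripper is mounted at the origin on the work surface. World frame = base frame: x ahead of the robot, y to its left, z up, the work surface at z = 0. Lengths are in m, angles in rad, forces in N, time in s.
With the tool pointing down it reaches from about 0.325 to 0.875 m from the base axis. Payload 4.4 kg.
Tool frame: the origin (TCP) lies midway between the tips of the shut fingers; the grasp point (between the pads) lies behind it (arm.grip_depth is the z of the grasp point in the tool frame, in m); z points along the fingers, y is the line along which they close (so a half turn about z gives the same grasp; the last joint's range is limited). The gripper opens to 85 mm and grips with 20 to 120 N. Pads are 22 mm wide; open, the fingers measure 114 mm over their backs; the gripper's body (76 mm by 85 mm) begins 54 mm behind the grasp point. The pads swing forward as they close: fully open they stand 13 mm farther back than shut.
Start: joints at [-1.456, 0.207, 1.542, -0, 1.393, -0.15], TCP at [0.151, -0.555, 0.231] pointing down, gripper open.
Joint ranges: [-2.73, 2.73], [-0.86, 2.22], [0.23, 2.46], [-1.11, 4.25], [0.08, 2.63], [-2.82, 2.82]. Speed limits (rad/s): [2.79, 2.79, 3.14, 3.14, 3.14, 3.14].

INTERFACE

Orientations are given as [roll, pitch, yaw] about the fixed x, y, z axes, in that order (R = Rz(yaw) Ry(pitch) Rx(roll)).
In Python, from bench import arm, kin, viewer, order gives the robot as it stands. Calls block until the motion is done:
- arm.reach(position, orientation): joint-space move of the TCP to a pose.
- arm.movel(position, speed=0.15, rot=None, stop_force=None): straight line of the TCP; rot=None keeps the orientation; speed is the mean speed in m/s. With stop_force (N) it stops when the force on the tool has changed by that much, and returns True; else False.
- arm.movej(angles): joint-space move.
- arm.gripper_to(opening, force=None): finger opening in m; force is the grip in N (None keeps the last); returns when the fingers have stopped.
- arm.dwell(seconds).
- kin.ik(position, orientation): joint angles nearest the present ones, or None.
- arm.read_state(): the state.
- viewer.get_image(name): name is "scene" or "top" or "wrist"; returns the picture (400x640x3 uint8, red, green, blue); there is no depth.
- viewer.camera_model(name): a dict with "camera_matrix" (3x3 intrinsics, pixels), "origin" and "attitude" of the camera in the world. Camera axes: x right, y down, z forward; pixel columns grow to the right and rows downward; lengths in m; the calibration is good to about 2 mm. A picture is of the moment at which its call begins: read the wrist's pose just before it. camera_model takes no time and is no camera call; for the wrist camera it gives the pose at the moment of the call.
A pose or a line that the arm cannot do raises arm.PlanningError and nothing moves.
- order.job_done(): hands the job in; it is judged then, once.
Trained networks look in the newest picture that a camera, given by its name, has taken for a name from the list of things; names that differ only in an ending like _2 or _b are one class to them, and where a whole thing is asked for, a point or a joint stands for the part that bears it (a point fixed in the world has none). Each returns a list of dicts, best first, with "p" (0 to 1); they miss things now and then, are a little off and sometimes report something else, mostly with a low value. They report only what shows in the picture. A call takes as long as a camera call. They do not tell look-alikes from the thing itself.
- viewer.look_for(camera, label): "point" ([x, y, z] in m, in world coordinates, good to about 4 mm: the middle of the surface that is visible of it).
The state is a dict: "time_s": time; "q": joint angles; "qvel": joint speeds; "joint_torque": joint torques, N m; "tcp_pos": TCP position; "tool_rot": TCP orientation; "ft_force": force on the tool from outside, world axes, zero at the start; "ft_torque": the same for the moment, N m; "gripper_width": finger opening in m; "gripper_force": force on a finger pad.
Only numpy, scipy, OpenCV 4.12 (cv2) and the standard library are available. Lean on these libraries where they do the work, as an engineer would, in place of code of your own. Each camera call takes 0.05 s, during which the arm holds its last target. There are 200 camera calls.

## Working session

There is one attempt and no reset: what is moved stays moved. The work goes in short steps, each a Python script; the robot and the scene stay as the last script left them, time stands still between calls to the robot, and variables do not carry over. Pictures are saved under pics/ and viewed, at most 10 in all, crops included, and the job is handed in when it is done.

```bash
ls; mkdir -p pics
python3 - <<'E'
from bench import arm,kin,viewer,order
import cv2,numpy as np
for n in ["scene","top"]:
    im=viewer.get_image(n); cv2.imwrite(f"pics/{n}0.png",im[:,:,::-1])
    m=viewer.camera_model(n); print(n,np.round(m["camera_matrix"],1).tolist(),np.round(m["origin"],3),np.round(m["attitude"],3).tolist())
    for l in ["stand","grip","button_face","pointer","marker_tip","hook_seat","basket","handle_bar","vat","spice_jar","mug","bowl","soap","wrap_box"]:
        print(l,[(np.round(d["point"],3).tolist(),round(d["p"],2)) for d in viewer.look_for(n,l)[:3]])
print(arm.grip_depth,arm.read_state()["time_s"])
E
```

```text
pics
scene [[473.2, 0.0, 320.3], [0.0, 473.2, 198.0], [0.0, 0.0, 1.0]] [ 1.15  -0.713  1.319] [-2.471, 0.008, 0.724]
stand []
grip [([0.618, 0.097, 0.245], 0.78)]
button_face [([0.796, -0.121, 0.043], 0.7)]
pointer [([0.616, 0.099, 0.24], 0.74)]
marker_tip []
hook_seat [([0.613, 0.097, 0.24], 0.64)]
basket [([0.471, -0.357, 0.043], 0.92), ([0.322, -0.48, 0.043], 0.59)]
handle_bar [([0.474, -0.358, 0.042], 0.97), ([0.322, -0.48, 0.043], 0.95), ([0.673, -0.399, 0.043], 0.3)]
vat [([0.627, -0.084, 0.001], 0.77)]
spice_jar [([0.358, -0.195, 0.059], 0.75), ([0.796, -0.119, 0.045], 0.37)]
mug [([0.673, -0.399, 0.044], 0.58), ([0.614, 0.097, 0.243], 0.21)]
bowl [([0.279, -0.282, 0.028], 0.94)]
soap [([0.766, 0.16, 0.097], 0.57)]
wrap_box [([0.8, -0.118, 0.038], 0.69), ([0.359, 0.413, 0.053], 0.59), ([0.329, 0.345, 0.023], 0.33)]
top [[395.9, 0.0, 318.7], [0.0, 395.9, 198.2], [0.0, 0.0, 1.0]] [ 0.356 -0.012  1.272] [-2.959, -0.025, -1.58]
stand [([0.588, 0.221, 0.122], 0.65), ([0.294, -0.299, 0.024], 0.22)]
grip [([0.604, 0.098, 0.246], 0.56)]
button_face [([0.631, -0.092, 0.004], 0.49)]
pointer [([0.607, 0.1, 0.244], 0.67), ([0.293, -0.296, 0.024], 0.57)]
marker_tip []
hook_seat [([0.606, 0.099, 0.24], 0.61)]
basket [([0.488, -0.362, 0.036], 0.72), ([0.33, -0.493, 0.037], 0.72)]
handle_bar [([0.485, -0.362, 0.031], 0.65), ([0.33, -0.498, 0.032], 0.55)]
vat [([0.63, -0.092, 0.004], 0.63), ([0.607, 0.099, 0.246], 0.19)]
spice_jar [([0.343, -0.176, 0.089], 0.65)]
mug [([0.675, -0.404, 0.048], 0.94)]
bowl [([0.608, 0.099, 0.244], 0.65)]
soap [([0.742, 0.175, 0.107], 0.73)]
wrap_box [([0.788, -0.098, 0.04], 0.58)]
-0.0187 1.5
```

View pics/scene0.png

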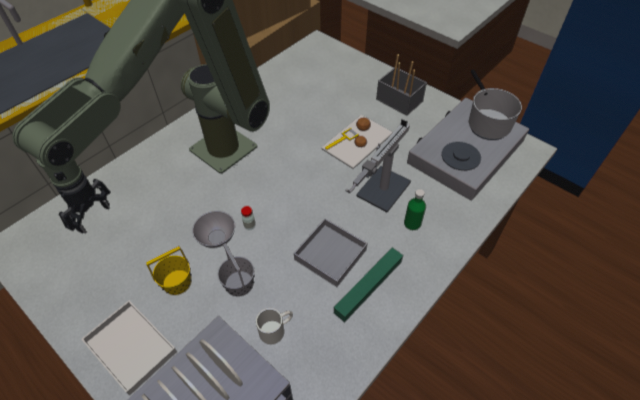

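View pics/top0.png

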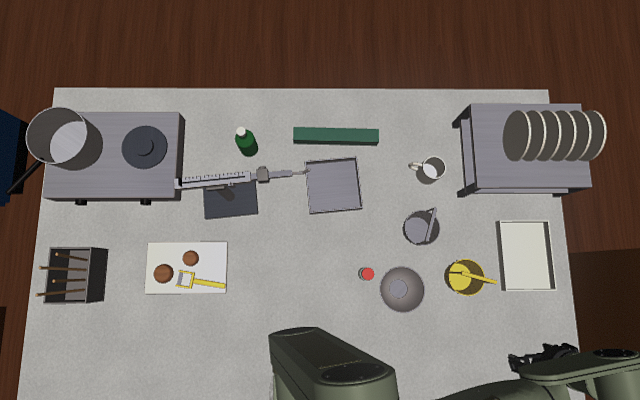

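The scene view shows the steel basket at (237,275), the yellow look-alike at (172,275), and the stand at (380,165). In the top view the basket is at (421,227) with its handle bar running from (427,243) to (434,208), and the arm's hook tip is near (308,171). Next I'll look with the wrist camera.

Run:
```python
from bench import arm,kin,viewer,order
import cv2,numpy as np
def q(p,yaw):
    return kin.ik(p,[np.pi,0,yaw])
print(arm.read_state()["tool_rot"])
out=[]
for i,(p,yaw) in enumerate([([0.47,-0.36,0.40],np.pi/2),([0.52,0.10,0.45],np.pi/2)]):
    print([None if q(p,y) is None else np.round(q(p,y),2).tolist() for y in (yaw,0,-yaw,-0.0+np.pi)])
    c=[y for y in (0,np.pi) if q(p,y) is not None]
    c=min(c,key=lambda y:abs(q(p,y)[5]))
    arm.reach(p,[np.pi,0,c]); m=viewer.camera_model("wrist")
    im=viewer.get_image("wrist"); np.savez(f"w{i}.npz",im=im,K=m["camera_matrix"],o=m["origin"],a=m["attitude"])
    print(c,m["camera_matrix"][0],np.round(m["origin"],3),np.round(m["attitude"],3),arm.read_state()["time_s"])
    for l in ["basket","handle_bar"] if i==0 else ["grip","button_face","pointer","marker_tip","hook_seat"]:
        print(l,[(np.round(d["point"],3).tolist(),round(d["p"],2)) for d in viewer.look_for("wrist",l)[:3]])
    cv2.imwrite(f"pics/w{i}.png",im[:,:,::-1])
```

```text
[-3.14158619e+00 -2.80072648e-05  2.65765201e-01]
[[-0.8, 0.17, 1.24, 0.0, 1.73, -0.8], [-0.8, 0.17, 1.24, -0.0, 1.73, 0.77], [-0.8, 0.17, 1.24, -0.0, 1.73, 2.34], [-0.8, 0.17, 1.24, 0.0, 1.73, -2.37]]
0 [289.68984161   0.         318.20821794] [ 0.551 -0.361  0.543] [ 2.816e+00  2.000e-03 -1.571e+00] 3.0667
basket [([0.33, -0.49, 0.034], 0.63), ([0.48, -0.356, 0.036], 0.57)]
handle_bar [([0.33, -0.494, 0.035], 0.95), ([0.476, -0.359, 0.035], 0.76)]
[[0.03, 0.03, 1.3, -0.0, 1.81, 0.03], [0.03, 0.03, 1.3, -0.0, 1.81, 1.6], None, [0.03, 0.03, 1.3, 0.0, 1.81, -1.54]]
3.141592653589793 [289.68984161   0.         318.20821794] [0.438 0.099 0.594] [ 2.82e+00 -1.00e-03  1.57e+00] 5.2083
grip [([0.602, 0.099, 0.247], 0.59)]
button_face [([0.674, -0.381, 0.056], 0.39), ([0.633, 0.114, 0.246], 0.38)]
pointer [([0.602, 0.104, 0.245], 0.88)]
marker_tip []
hook_seat [([0.608, 0.104, 0.245], 0.91)]
```

Run:
```python
import cv2,numpy as np
a=cv2.imread("pics/w0.png");b=cv2.imread("pics/w1.png")
cv2.imwrite("pics/ab.png",np.vstack([a[:300],b[:300]]))
```

```text
(no output)
```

View pics/ab.png

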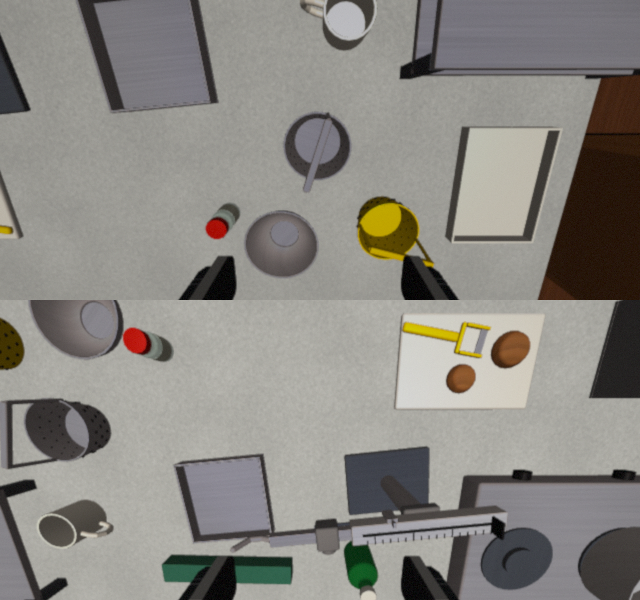

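The wrist views show the basket's bar from (330,115) to (306,190) in the upper picture. In the lower one the arm's hook is at (237,545), the grip at (327,536) and the pointer fin at (498,522). I'll enlarge both.

Run:
```python
import cv2,numpy as np
a=cv2.imread("pics/w0.png")[95:205,260:390];b=cv2.imread("pics/w1.png")[195:275,330:530];c=cv2.imread("pics/w1.png")[205:265,220:360]
b=cv2.resize(b,None,fx=4,fy=4,interpolation=cv2.INTER_CUBIC)
a=cv2.resize(a,None,fx=2.5,fy=2.5,interpolation=cv2.INTER_CUBIC)
c=cv2.resize(c,None,fx=3.2,fy=3.2,interpolation=cv2.INTER_CUBIC)
o=np.zeros((600,800,3),np.uint8);o[:320]=b;o[325:600,:325]=a[:275];o[325:325+c.shape[0],345:345+c.shape[1]]=c
cv2.imwrite("pics/z.png",o)
```

```text
(no output)
```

View pics/z.png

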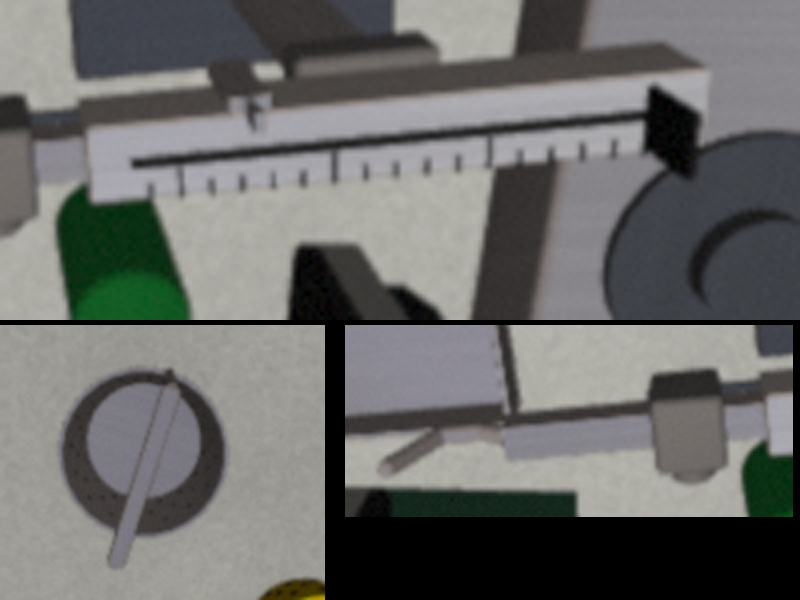

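The enlargement shows the sleeve's slot line from (135,162) to (650,117), the mouth at (88,164), the clip tab at about (257,95–130) and the pointer fin at (672,130). The bar's ends are at (172,380) and (117,562), and the grip is at (687,440). Now I'll back-project these.

```bash
cat > h.py <<'E'
import numpy as np
from scipy.spatial.transform import Rotation as R
def bp(f,u,v,z):
    d=np.load(f) if isinstance(f,str) else f
    r=R.from_euler("xyz",d["a"]).as_matrix()@np.linalg.solve(d["K"],[u,v,1.])
    return d["o"]+r*(z-d["o"][2])/r[2]
E
python3 - <<'E'
from h import *
b=lambda x,y,z: bp("w1.npz",330+x/4,195+y/4,z)
a=lambda x,y,z: bp("w0.npz",260+x/2.5,95+(y-325)/2.5,z)
c=lambda x,y,z: bp("w1.npz",220+(x-345)/3.2,205+(y-325)/3.2,z)
np.set_printoptions(precision=4,suppress=True)
e1,e2=a(172,380,.165),a(117,562,.165); print("bar",e1,e2,np.linalg.norm(e1-e2),(e1+e2)/2,"yaw",np.degrees(np.arctan2(*(e1-e2)[1::-1])))
print("basket foot centre",a(144,452,.0))
s0,s1=b(135,162,.249),b(650,117,.249); u=(s0-s1)/np.linalg.norm(s0-s1); print("slot",s0,s1,"dir",u,np.degrees(np.arctan2(u[1],u[0])))
m=b(88.5,163.5,.249); f=b(702,108,.249); print("mouth",m,"far",f,np.linalg.norm(m-f))
post=m-u*.1; print("post",post)
st=lambda p:(p-post)@u
print("10mm line check 0/50/100 marks",[st(b(*p,.249)) for p in[(180,180),(335,165),(490,150)]])
print("tab", [(z,st(b(257,y,z))) for y,z in((100,.25),(130,.274),(115,.262))])
print("pointer", st(b(650,117,.249)),[st(b(*p,.274)) for p in((650,88),(698,115),(698,178))],[st(b(698,178,.25))])
g=c(686,415,.252); print("grip top c",g,st(g), "seat",post+u*.231)
E
```

```text
bar [ 0.533  -0.3734  0.165 ] [ 0.4376 -0.3446  0.165 ] 0.09960950820014228 [ 0.4853 -0.359   0.165 ] yaw -16.842612304489048
basket foot centre [ 0.4736 -0.3586  0.    ]
slot [0.6021 0.1593 0.249 ] [0.5863 0.3248 0.249 ] dir [ 0.095  -0.9955  0.    ] -84.54971044821419
mouth [0.6026 0.1441 0.249 ] far [0.5832 0.341  0.249 ] 0.19778145502390723
post [0.5931 0.2437 0.249 ]
10mm line check 0/50/100 marks [np.float64(0.07040174789251472), np.float64(0.019702747468062647), np.float64(-0.03055613677225821)]
tab [(0.25, np.float64(0.0450733565667861)), (0.274, np.float64(0.05104552746934822)), (0.262, np.float64(0.048061504012645466))]
pointer -0.08140098366980372 [np.float64(-0.06527588683642745), np.float64(-0.08039807898417067), np.float64(-0.08262814798083964)] [np.float64(-0.09850232494486018)]
grip top c [0.5973 0.1105 0.252 ] 0.13291758963664202 seat [0.6151 0.0137 0.249 ]
```

Run:
```python
from bench import arm,kin,viewer
import cv2
from h import *
mid=np.array([.4853,-.359]); yb=np.radians(-16.84); d=np.array([np.cos(yb),np.sin(yb)])
g=mid-.029*d; gd=arm.grip_depth
arm.reach([*g,.30],[np.pi,0,yb])
arm.gripper_to(.06)
arm.movel([*g,.160+gd],speed=.15,stop_force=8)
arm.gripper_to(0,force=60)
s=arm.read_state(); print(s["time_s"],s["gripper_width"],s["tcp_pos"],s["ft_force"])
arm.movel([*g,.29+gd],speed=.12)
s=arm.read_state(); print(s["gripper_width"],s["ft_force"])
ys=np.radians(5.45); x=np.array([np.cos(ys),np.sin(ys)]); u=np.array([np.sin(ys),-np.cos(ys)])
seat=np.array([.6151,.0137])
p=seat+.10*u-.029*x
arm.movel([*p,.29+gd],speed=.15,rot=[np.pi,0,ys])
s=arm.read_state(); print(s["time_s"],s["gripper_width"],s["tcp_pos"])
for n in["scene","wrist"]:
    im=viewer.get_image(n)[:,:,::-1]
    if n=="wrist": a=cv2.resize(im,(400,250))
    else: b=cv2.resize(im[100:350,200:500],None,fx=1.3,fy=1.3)
o=np.zeros((325,800,3),np.uint8); o[:250,:400]=a; o[:,410:800]=b
cv2.imwrite("pics/hold.png",o)
```

```text
9.775 0.008874209981858722 [ 0.45760256 -0.3506519   0.14181532] [-0.43789657  1.09040778  2.73975845]
0.00857751899770465 [-0.79736518  0.40399409 -1.26950397]
13.1333 0.008861855781987197 [ 0.59554691 -0.08929348  0.27129279]
```

View pics/hold.png

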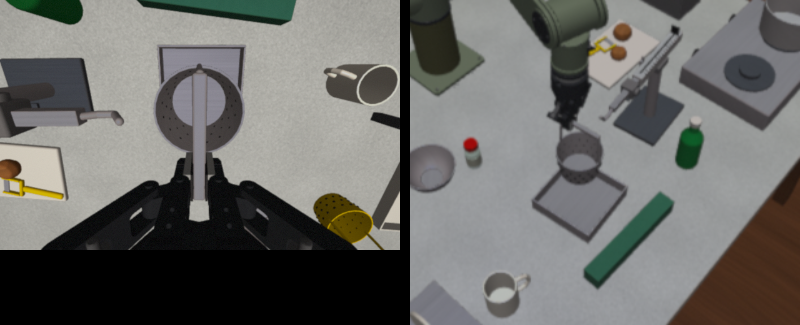

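The basket is held level. The wrist view shows the bar at column 200 and the hook at (118,118), lined up with the middle of the loop. Now I'll hang it.

Run:
```python
from bench import arm,kin,viewer
import cv2
from h import *
gd=arm.grip_depth
ys=np.radians(5.45); x=np.array([np.cos(ys),np.sin(ys)])
u=np.array([np.sin(ys),-np.cos(ys)]); seat=np.array([.6151,.0137])
p=seat-.029*x
print(arm.movel([*p,.285+gd],speed=.08,stop_force=6))
print(arm.movel([*p,.2375+gd],speed=.05,stop_force=4))
s=arm.read_state(); print(s["time_s"],s["tcp_pos"],s["ft_force"])
a=cv2.resize(viewer.get_image("wrist")[:,:,::-1],(400,250))
arm.gripper_to(.035); arm.dwell(.3)
b=cv2.resize(viewer.get_image("wrist")[:,:,::-1],(400,250))
c=cv2.resize(viewer.get_image("scene")[100:300,250:450,::-1],(400,400))
o=np.zeros((500,800,3),np.uint8); o[:250,:400]=a; o[250:,:400]=b; o[:400,400:]=c
cv2.imwrite("pics/hang.png",o); print(arm.read_state()["ft_force"])
```

```text
False
False
15.7333 [0.5865962  0.01089782 0.21931781] [ 0.40573033 -0.43535185 -1.33883991]
[-0.16169804 -0.09279353 -0.11040482]
```

View pics/hang.png

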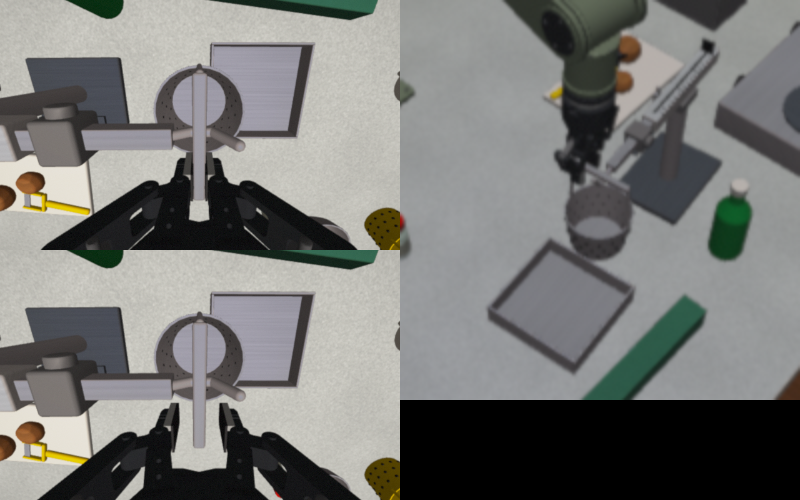

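The basket hangs by its bar on the hook and the fingers are open and clear of it. I'll retract, hover over the grip and take a closer look at the clip.

Run:
```python
from bench import arm,kin,viewer
import cv2
from h import *
ys=np.radians(5.45); x=np.array([np.cos(ys),np.sin(ys)])
u=np.array([np.sin(ys),-np.cos(ys)]); post=np.array([.5931,.2437])
s=arm.read_state()["tcp_pos"]
arm.movel([s[0],s[1],.36],speed=.1)
g=post+.132*u+.001*x
arm.gripper_to(.065)
h=post+.06*u-.03*x
arm.reach([*h,.36],[np.pi,0,ys+np.pi/2])
m=viewer.camera_model("wrist"); im=viewer.get_image("wrist")
np.savez("w2.npz",im=im,K=m["camera_matrix"],o=m["origin"],a=m["attitude"]); print(m["origin"])
print(arm.read_state()["time_s"],arm.read_state()["q"])
cv2.imwrite("pics/w2.png",im[:,:,::-1])
```

```text
[0.56095938 0.26208464 0.50377229]
19.7333 [ 1.62501520e-01  1.88475359e-01  1.30186589e+00 -2.87045068e-04
  1.65123916e+00  6.88522648e-02]
```

View pics/w2.png

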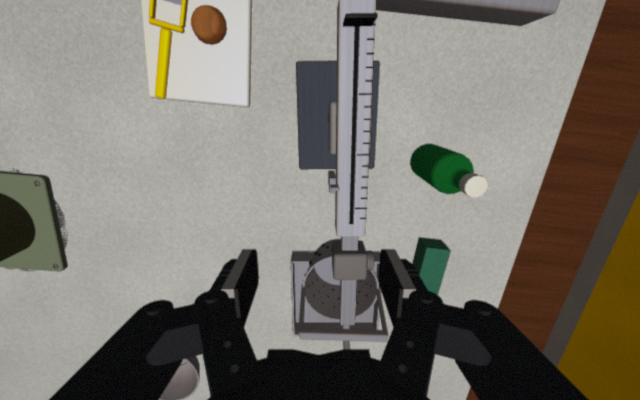

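The clip's tab is at (333,182), the sleeve mouth at (350,236), the pointer fin at (359,18) and the grip at (351,265).

Run:
```python
from h import *
import cv2
ys=np.radians(5.45);x=np.array([np.cos(ys),np.sin(ys)]); u=np.array([np.sin(ys),-np.cos(ys)]); post=np.array([.5931,.2437])
def st(u_,v,z):
    p=bp("w2.npz",u_,v,z)[:2]-post; return np.round([p@u,p@x],4)
print("mouth",st(350,236,.249),"tab",st(333,182,.262),st(333,182,.274),"ptr bottom front",st(359,26,.249),"ptr top",st(359,18,.274),"grip",st(351,253,.252),st(351,265,.252),"slot",st(352,222,.249))
im=np.load("w2.npz")["im"][:,:,::-1]
a=cv2.resize(im[150:290,290:420],None,fx=4,fy=4,interpolation=cv2.INTER_CUBIC)[:560]
b=cv2.resize(im[0:60,330:390],None,fx=4,fy=4,interpolation=cv2.INTER_CUBIC)
o=np.zeros((560,780,3),np.uint8); o[:,:520]=a; o[:240,530:770]=b; cv2.imwrite("pics/z2.png",o)
```

```text
mouth [0.1006 0.0002] tab [ 0.0431 -0.0178] [ 0.0399 -0.0184] ptr bottom front [-0.0778  0.001 ] ptr top [-0.0772 -0.0023] grip [0.1174 0.0014] [0.1307 0.0019] slot [0.0859 0.0016]
```

View pics/z2.png

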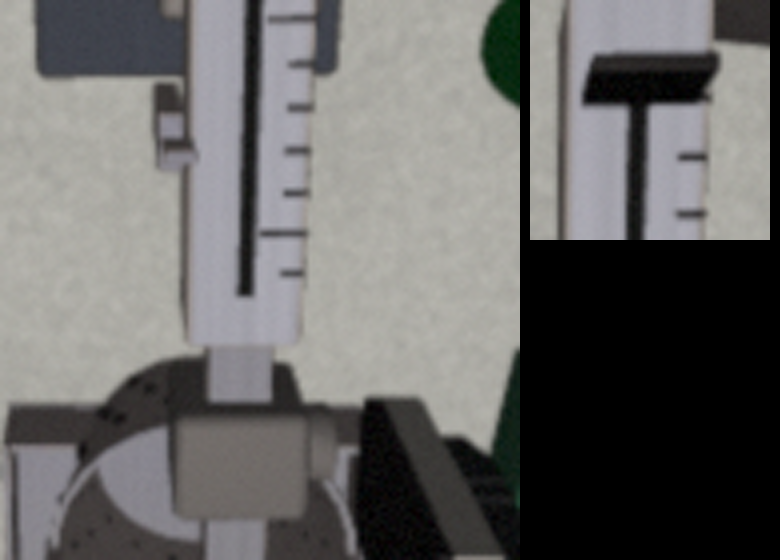

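Run:
```python
from h import *
ys=np.radians(5.45);x=np.array([np.cos(ys),np.sin(ys)]); u=np.array([np.sin(ys),-np.cos(ys)]); post=np.array([.5931,.2437])
def st(f,u_,v,z):
    p=bp(f,u_,v,z)[:2]-post; return np.round([p@u,p@x],4)
for z in(.249,.255,.262,.268,.274): print(z,st("w2.npz",334.5,189.75,z),[st("w1.npz",330+c/4,195+112/4,z) for c in(257,262,266)])
print("ptr front top",st("w2.npz",330+120/4,18,.274),"bot",st("w2.npz",357.5,25.75,.249))
print("10mm marks",[st("w2.npz",362,150+r/4,.249)[0] for r in(272,233,193,150,106,63,18)])
print("marks near ptr",[st("w2.npz",370,r/4,.249)[0] for r in(156,213)])
print("mouth",st("w2.npz",351,150+345/4,.249),"grip",st("w2.npz",290+241/4,150+468/4,.252))
```

```text
0.249 [ 0.0539 -0.0156] [array([ 0.0449, -0.013 ]), array([ 0.0433, -0.0128]), array([ 0.042 , -0.0127])]
0.255 [ 0.0522 -0.016 ] [array([ 0.0464, -0.0157]), array([ 0.0448, -0.0155]), array([ 0.0435, -0.0154])]
0.262 [ 0.0501 -0.0164] [array([ 0.0481, -0.0188]), array([ 0.0465, -0.0187]), array([ 0.0453, -0.0186])]
0.268 [ 0.0483 -0.0167] [array([ 0.0495, -0.0215]), array([ 0.048 , -0.0214]), array([ 0.0468, -0.0213])]
0.274 [ 0.0465 -0.0171] [array([ 0.051 , -0.0242]), array([ 0.0495, -0.0241]), array([ 0.0483, -0.024 ])]
ptr front top [-0.0772 -0.0016] bot [-0.078  -0.0001]
10mm marks [np.float64(0.0818), np.float64(0.072), np.float64(0.0621), np.float64(0.0518), np.float64(0.0415), np.float64(0.0316), np.float64(0.0216)]
marks near ptr [np.float64(-0.0689), np.float64(-0.0589)]
mouth [0.1008 0.0012] grip [0.133  0.0012]
```

Run:
```python
from bench import arm,kin,viewer
import cv2
from h import *
ys=np.radians(5.45); x=np.array([np.cos(ys),np.sin(ys)])
u=np.array([np.sin(ys),-np.cos(ys)]); post=np.array([.5931,.2437]); rot=[np.pi,0,ys+np.pi/2]
g=post+.132*u+.002*x
arm.movel([*g,.32],speed=.15,rot=rot)
print(arm.movel([*g,.2145],speed=.08,stop_force=8))
arm.gripper_to(0.03,force=50); arm.dwell(.3)
s=arm.read_state(); print(s["time_s"],s["gripper_width"],s["gripper_force"],s["ft_force"],s["tcp_pos"])
if .034<s["gripper_width"]<.0385:
    arm.movel([*(g+.03*u),.2145],speed=.02)
    s=arm.read_state(); print(s["gripper_width"],s["ft_force"])
    arm.movel([*(g+.118*u),.2145],speed=.03)
    s=arm.read_state(); print(s["time_s"],s["gripper_width"],s["ft_force"],s["tcp_pos"])
m=viewer.camera_model("wrist"); im=viewer.get_image("wrist")
np.savez("w3.npz",im=im,K=m["camera_matrix"],o=m["origin"],a=m["attitude"])
c=cv2.resize(viewer.get_image("scene")[120:300,250:450,::-1],(300,270))
o=np.zeros((400,640,3),np.uint8)
o=np.zeros((600,800,3),np.uint8); o[:400,:640]=im[:,:,::-1]; o[330:,500:]=c; cv2.imwrite("pics/pull.png",o)
```

```text
False
22.6167 0.03515540363769483 52.859689593315125 [-3.05152451 -0.01483299  5.12225614] [0.60784002 0.11242369 0.21611586]
0.03476292521635492 [-2.29995408  4.19599147  4.75364931]
27.35 0.03485984111461574 [-0.33575399  4.98684524  5.93692574] [ 0.61983417 -0.00364389  0.21610522]
```

View pics/pull.png

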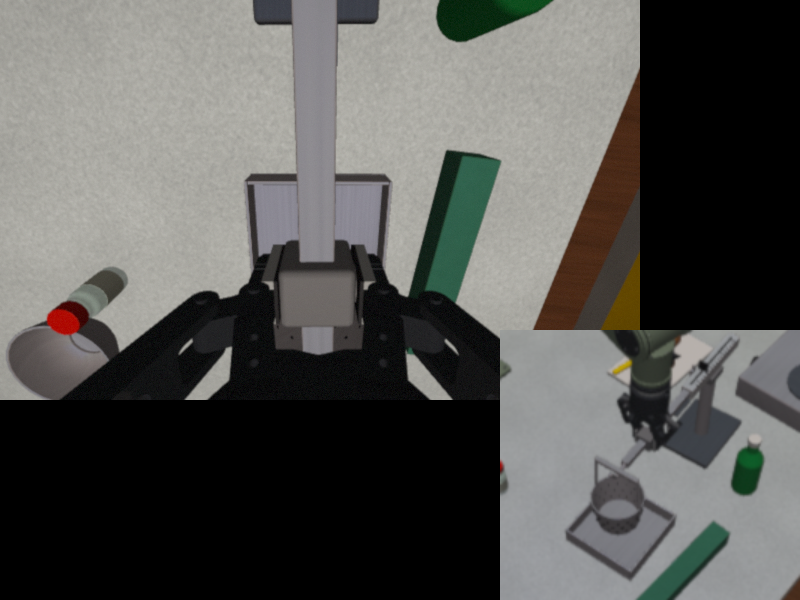

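The fin is out of the wrist's view and the scene inset is too coarse to be sure. I'll move to the estimated mark (127 mm), then check pointer, clip and basket in the fixed cameras with one enlarged composite.

Run:
```python
from bench import arm,kin,viewer
import cv2
from h import *
ys=np.radians(5.45); x=np.array([np.cos(ys),np.sin(ys)])
u=np.array([np.sin(ys),-np.cos(ys)]); post=np.array([.5931,.2437])
g=post+.132*u+.002*x
arm.movel([*(g+.128*u),.2145],speed=.02); arm.dwell(.5)
s=arm.read_state(); print(s["time_s"],s["gripper_width"],s["ft_force"],(s["tcp_pos"][:2]-np.array([.60784,.11242]))@u)
o=np.zeros((600,800,3),np.uint8)
def proj(m,p):
    q=R.from_euler("xyz",m["attitude"]).as_matrix().T@(np.array(p)-m["origin"]); q=m["camera_matrix"]@q; return q[:2]/q[2]
S={n:viewer.get_image(n)[:,:,::-1] for n in("scene","top")}
M={n:viewer.camera_model(n) for n in S}
for n in S: np.savez(n+"4.npz",im=S[n],K=M[n]["camera_matrix"],o=M[n]["origin"],a=M[n]["attitude"])
P=lambda t,sx,z:[*(post+t*u+sx*x),z]
def crop(n,c,w,h,f):
    c=np.round(c).astype(int); x0,y0=c[0]-w//2,c[1]-h//2; print(n,"crop origin",x0,y0,f)
    return cv2.resize(S[n][y0:y0+h,x0:x0+w],(w*f,h*f),interpolation=cv2.INTER_CUBIC)
o[:296,:400]=crop("scene",proj(M["scene"],P(.047,0,.25)),50,37,8)
o[:296,400:]=crop("top",proj(M["top"],P(.047,0,.25)),50,37,8)
o[300:,:400]=crop("scene",proj(M["scene"],P(.34,0,.17)),100,75,4)
o[300:,400:]=crop("top",proj(M["top"],P(.34,0,.17)),100,75,4)
cv2.imwrite("pics/fin.png",o)
for n in S: print(n,"tab",proj(M[n],P(.047,-.015,.268)),"bar ends",proj(M[n],P(.358,-.05,.236)),proj(M[n],P(.358,.05,.236)),"foot",proj(M[n],P(.358,0,.076)))
```

```text
28.6 0.0349997131911232 [0.77320471 3.78448355 5.36066297] 0.1269299925623441
scene crop origin 358 130 8
top crop origin 204 161 8
scene crop origin 279 188 4
top crop origin 287 138 4
scene tab [379.78438136 141.98238095] bar ends [311.56023128 207.28423048] [340.1956568  223.86729257] foot [325.63625193 246.01442964]
top tab [227.89744482 182.55488332] bar ends [347.61993676 186.76336877] [343.33824347 151.04799881] foot [340.71889691 181.885768  ]
```

View pics/fin.png

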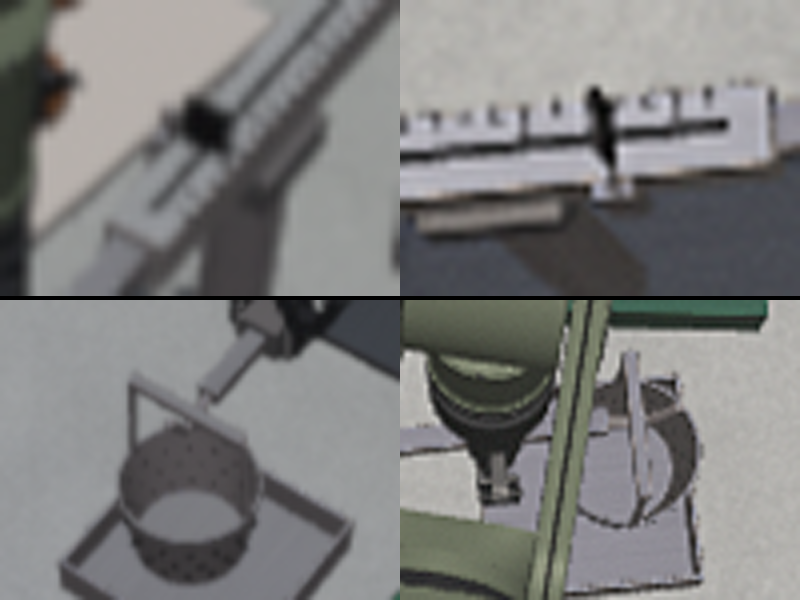

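Run:
```python
from h import *
ys=np.radians(5.45);x=np.array([np.cos(ys),np.sin(ys)]); u=np.array([np.sin(ys),-np.cos(ys)]); post=np.array([.5931,.2437])
def st(f,u_,v,z):
    p=bp(f,u_,v,z)[:2]-post; return np.round([p@u,p@x],4)
T=lambda c,r,z: st("top4.npz",204+c/8,161+r/8,z)
S=lambda c,r,z: st("scene4.npz",358+c/8,130+r/8,z)
print("ptr top-cam",T(604,135,.262),T(597,95,.274),T(613,175,.262),"tab",T(613,188,.262),T(613,188,.270))
print("ptr scene-cam",S(207,122,.262),"tab",S(160,140,.262),S(160,130,.27))
```

```text
ptr top-cam [ 0.1801 -0.0142] [ 0.1796 -0.0036] [ 0.1819 -0.0278] tab [ 0.1815 -0.0321] [ 0.1819 -0.0339]
ptr scene-cam [0.0464 0.0002] tab [ 0.0654 -0.0095] [ 0.0679 -0.0088]
```

Run:
```python
from h import *
ys=np.radians(5.45);x=np.array([np.cos(ys),np.sin(ys)]); u=np.array([np.sin(ys),-np.cos(ys)]); post=np.array([.5931,.2437])
def st(f,u_,v,z):
    p=bp(f,u_,v,z)[:2]-post; return np.round([p@u,p@x],4)
T=lambda c,r,z: st("top4.npz",204+(c-400)/8,161+r/8,z)
S=lambda c,r,z: st("scene4.npz",358+c/8,130+r/8,z)
print("ptr",T(604,135,.262),T(597,95,.274),T(613,175,.255),"tab",[T(c,188,z) for c in(605,613) for z in(.25,.268)])
print("scene clip",S(160,140,.235),S(160,140,.25),"ptr",S(207,122,.262))
```

```text
ptr [ 0.0508 -0.0015] [0.0516 0.0089] [ 0.0516 -0.0134] tab [array([ 0.0479, -0.0163]), array([ 0.0511, -0.0206]), array([ 0.0505, -0.0165]), array([ 0.0536, -0.0208])]
scene clip [ 0.0414 -0.0216] [ 0.0547 -0.0149] ptr [0.0464 0.0002]
```

Run:
```python
from bench import arm,order
s=arm.read_state(); print(s["time_s"],s["gripper_width"]); print(order.job_done())
```

```text
28.7 0.03472708047885795
the job is handed in; nothing more can be done
None
```

I handed the job in at 28.7 s: the basket hangs on the hook over the tray and the gripper holds the arm drawn out about 127 mm with the button squeezed in; by my image measurements the pointer is within about 2 mm of the marker clip, but no verdict came back.

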